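Hold the tea box open for restocking

ROBOT

A 6-joint arm with a two-finger parallel gripper is mounted at the origin on the work surface. World frame = base frame: x ahead of the robot, y to its left, z up, the work surface at z = 0. Lengths are in m, angles in rad, forces in N, time in s.
With the tool pointing down it reaches from about 0.2 to 0.875 m from the base axis. Payload 3.4 kg.
Tool frame: the origin (TCP) lies at the very end of the fingers, on their centre line; the grasp point (between the pads) lies 19 mm behind it; z points along the fingers, y is the line along which they close (so a half turn about z gives the same grasp; the last joint's range is limited). The gripper opens to 94 mm and grips with 3 to 60 N. Pads are 16 mm wide; open, the fingers measure 119 mm over their backs; the gripper's body (75 mm by 177 mm) begins 78 mm behind the grasp point.
Start: joints at [-1.311, 0.276, 1.505, -0, 1.361, -0.121], TCP at [0.214, -0.534, 0.172] pointing down, gripper open.
Joint ranges: [-2.89, 2.89], [-0.75, 2.08], [0.22, 2.7], [-1.18, 4.32], [0.11, 2.71], [-2.7, 2.7]. Speed limits (rad/s): [2.57, 2.57, 3.14, 3.14, 3.14, 3.14].

INTERFACE

Orientations are given as a unit quaternion [x, y, z, w].
In Python, from workcell import r gives the robot as it stands. The module is installed in compiled form; this text tells all that it offers.
- The arm moves only by the shell command python3 -m crank 'ROWS' [FORCE]. ROWS is JSON, a list of rows, each an object of numbers: "ax", "ay", "az": the turn, a rotation vector about the tool's x, y, z in degrees; "dx", "dy", "dz": the shift along the tool's x, y, z in mm; "gripper": the opening, from -1 (shut) to 1 (fully open). A call has exactly 8 rows; each row is the pose to reach, as a shift and turn from the pose commanded when the call began, along the tool's axes at that moment; what a row does not reach only later rows make up. A row lasts 1/10 s, in which the tool goes at most 50 mm and 8.59 degrees, less where a joint would pass 70% of its speed; a pose out of reach is approached as far as the arm can. A call with a gripper value outside its range is refused whole. The fingers move at their own pace and stop on an object; FORCE is the grip in N (left out, the last holds). Time passes only in rows, so rows that repeat a pose let the fingers close, or fill a call up. It gives the time, the measured TCP pose, the force, the opening and the grip force at its end, in the units of the state.
- r.read_state(): the state, without advancing time (a new reading comes with each control period).
- r.camera(name): name is "scene" or "top" or "wrist"; returns the picture (480x640x3 uint8, red, green, blue); there is no depth.
- r.get_calibration(name): a dict with "fx", "fy", "cx", "cy" (pixels), "pose" (4x4, takes a point from camera to world coordinates); the wrist camera has in their place "tool_from_camera" (4x4, takes a point from camera to tool coordinates, whose origin is the TCP and whose axes are the flange's). Camera axes: x right, y up, looking along -z (the intrinsics and any distortion apply to the point x, -y, -z); pixel columns grow to the right and rows downward; lengths in m; the calibration is good to about 2 mm. A picture is of the moment at which its call begins: read the wrist's pose just before it. get_calibration takes no time and is no camera call.
- r.sign_off(): hands the job in; it is judged then, once.
Trained networks look in the newest picture that a camera, given by its name, has taken for a name from the list of things; names that differ only in an ending like _2 or _b are one class to them, and where a whole thing is asked for, a point or a joint stands for the part that bears it (a point fixed in the world has none). Each returns a list of dicts, best first, with "conf" (0 to 1); they miss things now and then, are a little off and sometimes report something else, mostly with a low value. They report only what shows in the picture. A call takes as long as a camera call.
- r.find_in(camera, query): "rect" ([centre column, centre row, width, height] in pixels, round what is visible of it).
- r.silhouettes(camera, query): "mask" (480x640 bool, what is visible of it) and "rect" ([centre column, centre row, width, height] in pixels, round what is visible of it).
- r.landmark_of(camera, query): "point" ([column, row] in pixels: a listed point, or the origin of a listed thing).
The state is a dict: "clock": time; "joints": joint angles; "qd": joint speeds; "joint_efforts": joint torques, N m; "position": TCP position; "ee_rot": TCP orientation; "ft_force": force on the tool from outside, world axes, zero at the start; "moment": the same for the moment, N m; "finger_gap": finger opening in m; "grip_force": force on a finger pad.
Only numpy, scipy, OpenCV 4.12 (cv2) and the standard library are available. Lean on these libraries where they do the work, as an engineer would, in place of code of your own. Each camera call takes 0.05 s, during which the arm holds its last target. There are 200 camera calls.

TASK

Someone is about to restock the tea: by the steel bar on its lid, pull the wooden tea box all the way out from under the black riser shelf, and only then raise the lid by that bar to 60 degrees from closed (give or take a few degrees). The lid falls shut if let go, so finish while still holding it there by the bar, motionless, with the box still out; leave the mug, jar, cup and tissues around it undisturbed.

Things in the scene. Friction and masses are not known exactly. Their poses are not given: they have to be found in the camera images.
- riser: fixed black steel shelf on legs, 170 deep x 320 wide, top 138 mm and underside 126 mm above the table. Origin on the table below the middle of its front edge; x points backwards into the shelf, y left, z up. The tea box runs along x on a black board (8 high, 224 wide) that reaches 180 mm out in front. Nothing stands in front of the box
- tea_box (a joint): how far the wooden tea box (140 deep x 210 wide x 85 high) is pulled out along the riser's -x, in m: 0 = fully in (box front 50 mm ahead of the shelf edge), 0.10 = fully out, at its end stop. It starts at 0 to 0.03, rubs with about 4 N plus light damping, and stays where it is left
- tea_lid (a joint): lid angle in rad: 0 = shut, grows as the front rises, stop at 1.4; 60 degrees = 1.047. Wooden lid 144 deep x 214 wide x 12 thick, about 0.4 kg with the bar, hinged along the rear top rim of the box; it falls shut from any angle. While the box is in, the shelf close above blocks it
- lid_bar: level steel bar, 12 dia x 160 long, on two arms 51 mm ahead of the lid's front edge (gap 45: open the fingers only some 40 mm; 140 mm free between the arms). Origin at its middle, 101 mm above the table when shut; y along the bar, x (lid shut) as the riser's. It is 195 mm from the hinge line, 7 mm above it when shut, and can turn between the pads, so the gripper may stay pointing down
- mug: white mug, 80 dia x 92 high, origin under its centre; stands on the table beside the tea box (changes places with the jar)
- sugar_jar: glass sugar jar with steel cap, 72 dia x 105 high, origin under its centre; stands on the table on the other side of the tea box
- teacup: white cup, 76 dia x 65 high, origin under its centre; on top of the riser
- tissue_pack: dark red tissue pack, 100 x 150 x 60 high, origin under its centre; on top of the riser

How it is judged:
On the way, in this order (a step that is already met when the one before it is completed fails the run):
1. the tea box is pulled fully out (at least 90 of 100 mm) with its lid still down (under 17 degrees) (value of joint tea_box above 0.09 m and value of joint tea_lid below 0.3 rad), for 0.1 s.
2. the lid is raised to 60 degrees, give or take 8, by its bar (value of joint tea_lid between 0.908 and 1.187 rad and contact force between the fingers and lid_bar above 0.3 N), for 0.2 s.
At the end, for the whole second after the job is handed in: The fingers still hold the lid by its bar (more than 0.3 N of contact), the lid stands still (under 0.15 rad/s) at 60 degrees give or take 8 (0.908 to 1.187 rad), and the box is still out by at least 80 of its 100 mm (all of step 2 and velocity of joint tea_lid between -0.15 and 0.15 rad/s and value of joint tea_box above 0.08 m); the arm keeps its last pose, push and grip.
It fails at once if the mug or the sugar jar shifted by more than 30 mm or tipped by more than 20 degrees (distance of any of mug, sugar_jar from where it was at the start of the episode above 0.03 m or angle between any of mug, sugar_jar's own z axis and vertical above 0.35 rad).
It fails at once if the teacup or the tissue pack shifted by more than 30 mm or tipped by more than 20 degrees (distance of any of teacup, tissue_pack from where it was at the start of the episode above 0.03 m or angle between any of teacup, tissue_pack's own z axis and vertical above 0.35 rad).
It also fails if it takes over 43 s, if anything falls off the work surface, if the arm or the gripper's body presses on something with over 40 N, if the wrist force passes 120 N, or if a joint passes its speed limit or range.

## Working session

There is one attempt and no reset: what is moved stays moved. The work goes in short steps, Python scripts to look and compute and a shell command to move; the robot and the scene stay as the last step left them, time stands still between calls to the robot, and variables do not carry over. Pictures are saved under pics/ and viewed, at most 10 in all, crops included, and the job is handed in when it is done.

```bash
mkdir -p pics; cat > h.py <<'E'
from workcell import r
import numpy as np, cv2
from scipy.spatial.transform import Rotation as R
def ray(cam,px):
    c=r.get_calibration(cam); P=np.array(c["pose"])
    d=np.array([(px[0]-c["cx"])/c["fx"],-(px[1]-c["cy"])/c["fy"],-1.])
    return P[:3,3],P[:3,:3]@d
def atz(cam,px,z):
    o,d=ray(cam,px); return o+d*(z-o[2])/d[2]
def proj(cam,p):
    c=r.get_calibration(cam); P=np.array(c["pose"]); q=P[:3,:3].T@(np.array(p)-P[:3,3])
    return np.array([c["cx"]+c["fx"]*q[0]/-q[2], c["cy"]-c["fy"]*q[1]/-q[2]])
def save(cam,name,im=None):
    im=r.camera(cam) if im is None else im
    cv2.imwrite("pics/"+name,im[:,:,::-1]); return im
E
python3 - <<'E'
from h import *
np.set_printoptions(precision=3,suppress=True)
s=r.read_state(); print(s)
for c in("top","scene"):
    k=r.get_calibration(c); print(c,{a:b for a,b in k.items() if a!="pose"},np.array(k["pose"]).tolist())
    save(c,c+"0.png")
    for q,z in(("lid_bar",.101),("riser",0),("mug",0),("sugar_jar",0),("teacup",.138),("tissue_pack",.138)):
        L=r.landmark_of(c,q)[:1]
        for l in L: print(c,q,round(l["conf"],2),np.round(l["point"],1),atz(c,l["point"],z))
    for m in r.silhouettes(c,"lid_bar")[:1]:
        ys,xs=np.nonzero(m["mask"]); 
        (cx,cy),(w,h),a=cv2.minAreaRect(np.c_[xs,ys].astype(np.float32)); 
        box=cv2.boxPoints(((cx,cy),(w,h),a)); print("bar mask",m["conf"],m["rect"],[atz(c,b,.101) for b in box])
E
```

```text
{'clock': 0.0, 'joints': array([-1.311,  0.277,  1.506, -0.   ,  1.361, -0.121]), 'qd': array([-0.001,  0.001, -0.   , -0.001, -0.   ,  0.   ]), 'joint_efforts': array([  0.   , -40.458, -23.723,   0.07 ,   0.034,  -0.   ]), 'position': array([ 0.214, -0.533,  0.171]), 'ee_rot': array([ 0.982,  0.189, -0.   , -0.001]), 'ft_force': array([ 0.075,  0.279, -0.22 ]), 'moment': array([ 0.019, -0.019, -0.045]), 'grip_force': 0.0, 'finger_gap': 0.09375863425042937}
top {'fx': 434.3497593185693, 'fy': 434.3497593185693, 'cx': 323.4884355355388, 'cy': 240.17936396285333} [[0.018296426827243615, 0.997062777345874, -0.07437108844629811, 0.590478586289017], [-0.9998021384051871, 0.018825877407421063, 0.006424202694157124, 0.0400195823301252], [0.00780543437421567, 0.07423883330961316, 0.9972099432030633, 0.8059722047262293], [0.0, 0.0, 0.0, 1.0]]
top lid_bar 0.82 [303.5 285. ] [0.57  0.066 0.101]
top riser 0.58 [310.1 225. ] [0.679 0.06  0.   ]
top mug 0.69 [179.7 265.4] [0.599 0.3   0.   ]
top sugar_jar 0.97 [434.8 305.3] [ 0.534 -0.173  0.   ]
top teacup 0.81 [255.3 153.5] [0.774 0.145 0.138]

[... 405 characters left out ...]
299319781160325], [0.006644553740840513, 0.8782089439944297, -0.4782310117440872, -0.5166418680057753], [0.012411704314793857, 0.4781323000701208, 0.8782001213992502, 1.0930346064777694], [0.0, 0.0, 0.0, 1.0]]
scene lid_bar 0.83 [279.7 217.9] [0.566 0.069 0.101]
scene riser 0.57 [328.8 240.7] [0.678 0.068 0.   ]
scene mug 0.79 [295.9 164. ] [0.596 0.29  0.   ]
scene sugar_jar 0.73 [263.1 340.5] [ 0.535 -0.177  0.   ]
scene teacup 0.86 [376.2 179. ] [0.779 0.15  0.138]
scene tissue_pack 0.91 [373.8 247.1] [ 0.765 -0.02   0.138]
bar mask 0.77 [279.4, 220.9, 10.0, 59.4] [array([ 0.555, -0.012,  0.101]), array([0.564, 0.146, 0.101]), array([0.576, 0.145, 0.101]), array([ 0.566, -0.014,  0.101])]
```

View pics/top0.png

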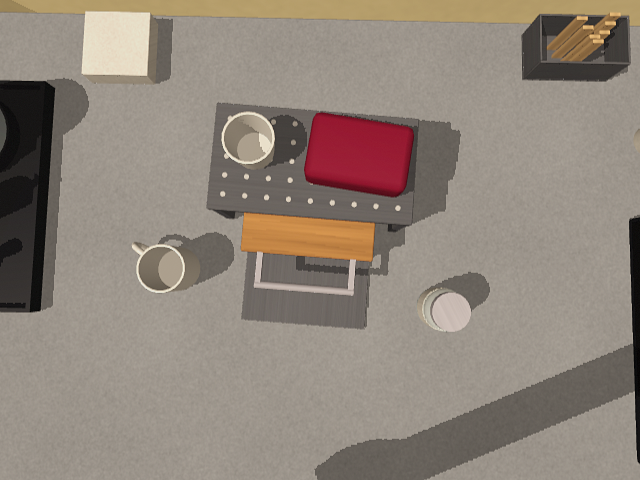

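View pics/scene0.png

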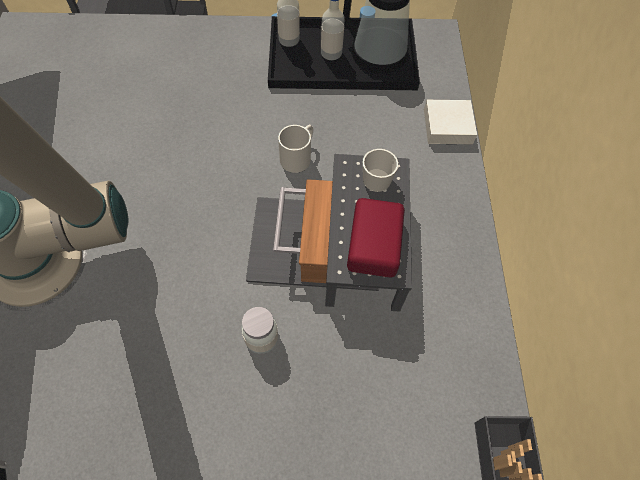

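The top view shows the bar from about (255,287) to (353,293), with the lid in front of the shelf edge. The mug is at (162,268), the jar at (446,311), and the cup and tissues are on top of the riser. Both cameras put the bar at about (0.565, 0.067), yawed about −4°. Next I'll work out the approach move.

```bash
cat >> h.py <<'E'
def delta(p,yaw):
    """tool-frame shift (mm) and turn (deg) to TCP p, pointing down, tool y along (cos yaw, sin yaw)"""
    s=r.read_state(); M=R.from_quat(s["ee_rot"])
    y=np.array([np.cos(yaw),np.sin(yaw),0]); z=np.array([0,0,-1.]); T=R.from_matrix(np.c_[np.cross(y,z),y,z])
    return np.round(M.inv().apply(np.array(p)-s["position"])*1000,1), np.round((M.inv()*T).as_rotvec(degrees=True),2)
E
python3 - <<'E'
from h import *
a=atz("top",(208,208),.138);b=atz("top",(413,222),.138)
print("shelf edge",a,b,np.degrees(np.arctan2(b[0]-a[0],a[1]-b[1])), (a+b)/2)
a=atz("top",(242,318.5),.008);b=atz("top",(364,328),.008);print("board",a,b,np.degrees(np.arctan2(b[0]-a[0],a[1]-b[1])))
print(delta([.565,.067,.24],np.radians(-3.8)))
E
```

```text
shelf edge [0.686848   0.21532022 0.138     ] [ 0.67115591 -0.10244424  0.138     ] -2.827126385413366 [0.67900195 0.05643799 0.138     ]
board [0.50465533 0.18017216 0.008     ] [ 0.49145725 -0.04161765  0.008     ] -3.405492588582846
(array([ 549.4, -427.2,  -68. ]), array([ 0.000e+00,  1.000e-02, -6.438e+01]))
```

```bash
python3 -m crank '[{"dx":40,"dy":-30,"dz":-50,"az":-8,"gripper":-0.15},{"dx":549,"dy":-427,"dz":-68,"az":-64.8,"gripper":-0.15},{"dx":549,"dy":-427,"dz":-68,"az":-64.8,"gripper":-0.15},{"dx":549,"dy":-427,"dz":-68,"az":-64.8,"gripper":-0.15},{"dx":549,"dy":-427,"dz":-68,"az":-64.8,"gripper":-0.15},{"dx":549,"dy":-427,"dz":-68,"az":-64.8,"gripper":-0.15},{"dx":549,"dy":-427,"dz":-68,"az":-64.8,"gripper":-0.15},{"dx":549,"dy":-427,"dz":-68,"az":-64.8,"gripper":-0.15}]' 25; python3 -c "
from h import *
print(delta([.565,.067,.24],np.radians(-3.4)))"
```

```text
(array([ 549.4, -427.2,  -68. ]), array([ 0.000e+00,  1.000e-02, -6.478e+01]))invalid input
```

```bash
python3 -m crank '[{"ax":0,"ay":0,"dx":40,"dy":-30,"dz":-50,"az":-8,"gripper":-0.15},{"ax":0,"ay":0,"dx":549,"dy":-427,"dz":-68,"az":-64.8,"gripper":-0.15},{"ax":0,"ay":0,"dx":549,"dy":-427,"dz":-68,"az":-64.8,"gripper":-0.15},{"ax":0,"ay":0,"dx":549,"dy":-427,"dz":-68,"az":-64.8,"gripper":-0.15},{"ax":0,"ay":0,"dx":549,"dy":-427,"dz":-68,"az":-64.8,"gripper":-0.15},{"ax":0,"ay":0,"dx":549,"dy":-427,"dz":-68,"az":-64.8,"gripper":-0.15},{"ax":0,"ay":0,"dx":549,"dy":-427,"dz":-68,"az":-64.8,"gripper":-0.15},{"ax":0,"ay":0,"dx":549,"dy":-427,"dz":-68,"az":-64.8,"gripper":-0.15}]' 25; python3 -c "
from h import *
print(delta([.565,.067,.24],np.radians(-3.4)))"
```

```text
clock: 1.6
position: [0.4089, -0.1999, 0.2251]
ee_rot: [0.726, 0.688, 0.0, 0.001]
ft_force: [1.9, -1.0, 0.2]
finger_gap: 0.0401
grip_force: 0.0
(array([275. , 141.3, -14.9]), array([0.05, 0.03, 0.27]))
```

```bash
python3 -m crank '[{"ax":0,"ay":0,"az":0,"dx":275,"dy":141,"dz":-15,"gripper":-0.15},{"ax":0,"ay":0,"az":0,"dx":275,"dy":141,"dz":-15,"gripper":-0.15},{"ax":0,"ay":0,"az":0,"dx":275,"dy":141,"dz":-15,"gripper":-0.15},{"ax":0,"ay":0,"az":0,"dx":275,"dy":141,"dz":-15,"gripper":-0.15},{"ax":0,"ay":0,"az":0,"dx":275,"dy":141,"dz":-15,"gripper":-0.15},{"ax":0,"ay":0,"az":0,"dx":275,"dy":141,"dz":-15,"gripper":-0.15},{"ax":0,"ay":0,"az":0,"dx":275,"dy":141,"dz":-15,"gripper":-0.15},{"ax":0,"ay":0,"az":0,"dx":275,"dy":141,"dz":-15,"gripper":-0.15}]'; python3 - <<'E'
from h import *
s=r.read_state(); im=save("wrist","w1.png"); k=r.get_calibration("wrist")
M=np.eye(4);M[:3,:3]=R.from_quat(s["ee_rot"]).as_matrix();M[:3,3]=s["position"]
W=M@np.array(k.get("tool_from_camera"))
print({a:b for a,b in k.items() if a!="tool_from_camera"})
for m in r.silhouettes("wrist","lid_bar")[:2]:
    ys,xs=np.nonzero(m["mask"]); print(m["conf"],m["rect"])
    for b in cv2.boxPoints(cv2.minAreaRect(np.c_[xs,ys].astype(np.float32))):
        d=W[:3,:3]@[(b[0]-k["cx"])/k["fx"],-(b[1]-k["cy"])/k["fy"],-1]; print(b,W[:3,3]+d*(.101-W[2,3])/d[2])
print(r.landmark_of("wrist","lid_bar")[:1], delta([.565,.067,.14],np.radians(-3.4)), s["joints"])
E
```

```text
clock: 2.4
position: [0.5655, 0.0658, 0.2392]
ee_rot: [0.727, 0.687, -0.0, -0.0]
ft_force: [-0.7, 0.0, -0.4]
finger_gap: 0.0401
grip_force: 0.0
{'fx': 388.0141995165028, 'fy': 388.0141995165028, 'cx': 328.47279469527535, 'cy': 243.91407389497192}
0.76 [328.3, 221.1, 14.8, 175.9]
[320. 133.] [0.56402044 0.14718759 0.101     ]
[334. 133.] [0.57616879 0.14651217 0.101     ]
[334. 308.] [ 0.56764918 -0.01728157  0.101     ]
[320. 308.] [ 0.55402777 -0.01652966  0.101     ]
[{'point': [326.9, 227.7], 'conf': 0.97}] (array([ 4. ,  0.5, 99.6]), array([-0.04,  0.06, -0.05])) [-6.01971415e-03  2.38516322e-01  1.39276459e+00 -3.69285381e-04
  1.51107470e+00  5.00341297e-02]
```

View pics/w1.png

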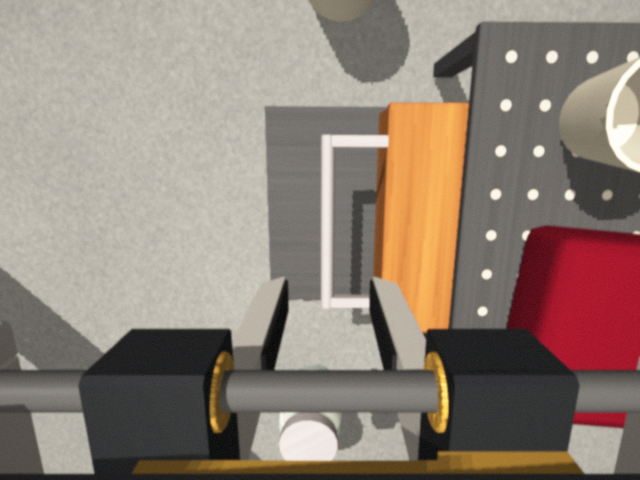

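The wrist view shows the bar (column 327, rows 133–308) centred between the open fingers and parallel to the pads, with a clear gap to the lid. I'll lower the gripper and close it on the bar.

```bash
python3 -m crank '[{"ax":0,"ay":0,"az":0,"dx":0,"dy":0,"dz":40,"gripper":-0.15},{"ax":0,"ay":0,"az":0,"dx":0,"dy":0,"dz":80,"gripper":-0.15},{"ax":0,"ay":0,"az":0,"dx":0,"dy":0,"dz":115,"gripper":-0.15},{"ax":0,"ay":0,"az":0,"dx":0,"dy":0,"dz":140,"gripper":-0.15},{"ax":0,"ay":0,"az":0,"dx":0,"dy":0,"dz":157,"gripper":-0.15},{"ax":0,"ay":0,"az":0,"dx":0,"dy":0,"dz":157,"gripper":-0.15},{"ax":0,"ay":0,"az":0,"dx":0,"dy":0,"dz":157,"gripper":-1},{"ax":0,"ay":0,"az":0,"dx":0,"dy":0,"dz":157,"gripper":-1}]' 25
python3 -m crank '[{"ax":0,"ay":0,"az":0,"dx":0,"dy":0,"dz":0,"gripper":-1},{"ax":0,"ay":0,"az":0,"dx":0,"dy":0,"dz":0,"gripper":-1},{"ax":0,"ay":0,"az":0,"dx":0,"dy":0,"dz":0,"gripper":-1},{"ax":0,"ay":0,"az":0,"dx":0,"dy":0,"dz":0,"gripper":-1},{"ax":0,"ay":0,"az":0,"dx":0,"dy":0,"dz":0,"gripper":-1},{"ax":0,"ay":0,"az":0,"dx":0,"dy":0,"dz":0,"gripper":-1},{"ax":0,"ay":0,"az":0,"dx":0,"dy":0,"dz":0,"gripper":-1},{"ax":0,"ay":0,"az":0,"dx":0,"dy":0,"dz":0,"gripper":-1}]' 25
```

```text
clock: 3.35
position: [0.5662, 0.0637, 0.0843]
ee_rot: [0.728, 0.686, 0.001, 0.001]
ft_force: [0.7, -0.2, 1.0]
finger_gap: 0.0272
grip_force: 0.0
clock: 4.15
position: [0.5652, 0.0646, 0.0826]
ee_rot: [0.728, 0.686, -0.0, -0.0]
ft_force: [-0.4, 0.2, 0.3]
finger_gap: 0.0003
grip_force: 0.0
```

The fingers shut on nothing, so I need to see why.

```bash
python3 - <<'E'
from h import *
a=save("scene","s2.png"); save("wrist","w2.png")
c=cv2.resize(a[150:300,200:400],(800,600),interpolation=cv2.INTER_CUBIC); cv2.imwrite("pics/s2c.png",c[:,:,::-1])
s=r.read_state(); g=s["position"]+[0,0,.019]; print(proj("scene",g),proj("scene",s["position"]), s)
E
```

```text
[279.07313997 219.56507903] [279.44506319 223.88903514] {'clock': 4.25, 'joints': array([-8.56485661e-03,  3.30390064e-01,  1.65824185e+00, -1.33766423e-04,
        1.15303721e+00,  5.04752463e-02]), 'qd': array([ 0.00201537, -0.000511  , -0.00137523, -0.00130584,  0.0002078 ,
        0.00044497]), 'joint_efforts': array([ 6.36278040e-03, -4.13252163e+01, -2.14443523e+01,  6.85428665e-02,
        1.32527310e-02, -3.84706300e-05]), 'position': array([0.56518628, 0.06450988, 0.08262917]), 'ee_rot': array([ 7.27650886e-01,  6.85947654e-01, -6.99097280e-05,  1.76556317e-05]), 'ft_force': array([0.34928544, 0.24780347, 0.40175738]), 'moment': array([-0.03397529, -0.07177244,  0.01725036]), 'grip_force': 0.0, 'finger_gap': 0.0006866032984430618}
```

View pics/s2c.png

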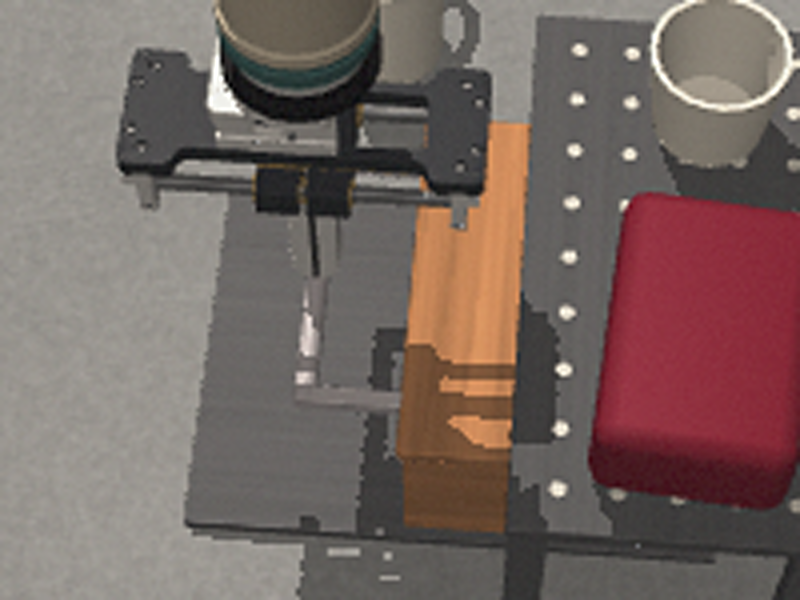

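View pics/w2.png

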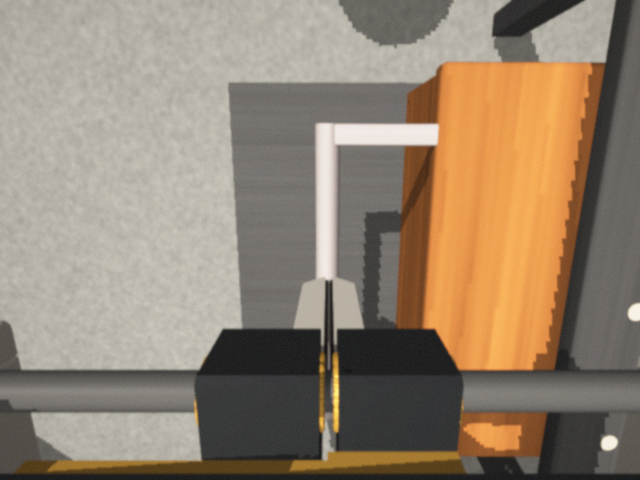

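```bash
python3 - <<'E'
from h import *
s=r.read_state(); k=r.get_calibration("wrist"); C=np.array(k["tool_from_camera"])
M=np.eye(4);M[:3,:3]=R.from_quat(s["ee_rot"]).as_matrix();M[:3,3]=s["position"]; W=M@C
print("cam in tool",C.round(3).tolist(),"cam world",W[:3,3])
def pw(p):
    q=W[:3,:3].T@(np.array(p)-W[:3,3]); return (k["cx"]-k["fx"]*q[0]/q[2], k["cy"]+k["fy"]*q[1]/q[2])
print("TCP",pw(s["position"]),"grasp",pw(s["position"]+[0,0,.019]))
for z in (.06,.07,.08,.09,.1,.11): print(z,pw([.57,.1465,z]), "bar width px",np.hypot(*(np.array(pw([.564,.12,z]))-pw([.576,.12,z]))))
# triangulate the bar from top+scene bar ends/landmark
for q in ("top","scene"): print(q,[ (round(l["conf"],2),l["rect"]) for l in r.find_in(q,"lid_bar")[:1]] if r.camera(q) is not None else 0)
E
```

```text
cam in tool [[0.001, 0.969, 0.249, 0.072], [1.0, -0.001, -0.0, 0.001], [0.0, 0.249, -0.969, -0.212], [0.0, 0.0, 0.0, 1.0]] cam world [0.57086847 0.13607906 0.29505067]
TCP (np.float64(325.9505988665359), np.float64(272.77255792273036)) grasp (np.float64(325.71822776665516), np.float64(284.3054261812284))
0.06 (np.float64(325.9981152778776), np.float64(125.73907313570261)) bar width px 20.100483894464585
0.07 (np.float64(325.8837342058452), np.float64(124.91046589685959)) bar width px 20.977453323780836
0.08 (np.float64(325.7585822616325), np.float64(124.00383156403419)) bar width px 21.934436844239624
0.09 (np.float64(325.6210628902051), np.float64(123.00760426330014)) bar width px 22.98290855685767
0.1 (np.float64(325.46924759449536), np.float64(121.9078134433944)) bar width px 24.136646560191366
0.11 (np.float64(325.3007849373415), np.float64(120.68742466129842)) bar width px 25.412341819061087
top []
scene [(0.56, [277.6, 236.0, 12.5, 31.2])]
```

The wrist and scene views both show the closed fingertips ending just above the bar: crop (317,277), with the bar running under them. So the tips are some 20 mm higher than the numbers suggest. I'll open, go 22 mm deeper and close again. There is plenty of room above the board.

```bash
python3 -m crank '[{"ax":0,"ay":0,"az":0,"dx":0,"dy":0,"dz":0,"gripper":-0.15},{"ax":0,"ay":0,"az":0,"dx":0,"dy":0,"dz":0,"gripper":-0.15},{"ax":0,"ay":0,"az":0,"dx":0,"dy":0,"dz":0,"gripper":-0.15},{"ax":0,"ay":0,"az":0,"dx":0,"dy":0,"dz":0,"gripper":-0.15},{"ax":0,"ay":0,"az":0,"dx":0,"dy":0,"dz":6,"gripper":-0.15},{"ax":0,"ay":0,"az":0,"dx":0,"dy":0,"dz":12,"gripper":-0.15},{"ax":0,"ay":0,"az":0,"dx":0,"dy":0,"dz":18,"gripper":-0.15},{"ax":0,"ay":0,"az":0,"dx":0,"dy":0,"dz":22,"gripper":-0.15}]' 25
python3 -m crank '[{"ax":0,"ay":0,"az":0,"dx":0,"dy":0,"dz":0,"gripper":-1},{"ax":0,"ay":0,"az":0,"dx":0,"dy":0,"dz":0,"gripper":-1},{"ax":0,"ay":0,"az":0,"dx":0,"dy":0,"dz":0,"gripper":-1},{"ax":0,"ay":0,"az":0,"dx":0,"dy":0,"dz":0,"gripper":-1},{"ax":0,"ay":0,"az":0,"dx":0,"dy":0,"dz":0,"gripper":-1},{"ax":0,"ay":0,"az":0,"dx":0,"dy":0,"dz":0,"gripper":-1},{"ax":0,"ay":0,"az":0,"dx":0,"dy":0,"dz":0,"gripper":-1},{"ax":0,"ay":0,"az":0,"dx":0,"dy":0,"dz":0,"gripper":-1}]' 25
python3 - <<'E'
from h import *
a=save("scene","s3.png"); b=save("wrist","w3.png")
c=np.hstack([cv2.resize(a[180:280,230:330],(400,400),interpolation=cv2.INTER_CUBIC),cv2.resize(b[80:440,150:510],(400,400))]); cv2.imwrite("pics/s3c.png",c[:,:,::-1])
E
```

```text
clock: 5.25
position: [0.5646, 0.0645, 0.0597]
ee_rot: [0.728, 0.686, -0.001, -0.0]
ft_force: [0.1, 0.3, 0.6]
finger_gap: 0.04
grip_force: 0.0
clock: 6.05
position: [0.5646, 0.0646, 0.0609]
ee_rot: [0.728, 0.686, -0.0, -0.0]
ft_force: [-2.7, -0.6, 4.2]
finger_gap: 0.0116
grip_force: 25.0
```

View pics/s3c.png

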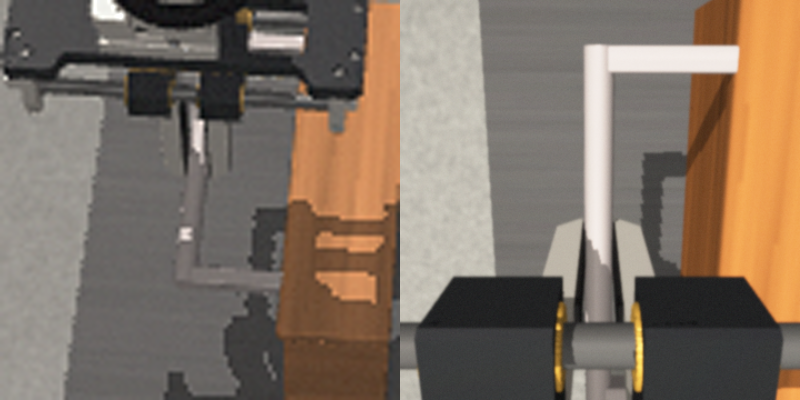

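The left crop shows the tips (row ~170) reaching past both sides of the bar. With a gap of 11.6 mm and 25 N of grip, the bar is held. Now I'll pull the box out.

```bash
python3 -m crank '[{"ax":0,"ay":0,"az":0,"dx":0,"dy":-5,"dz":0,"gripper":-1},{"ax":0,"ay":0,"az":0,"dx":0,"dy":-15,"dz":0,"gripper":-1},{"ax":0,"ay":0,"az":0,"dx":0,"dy":-27,"dz":0,"gripper":-1},{"ax":0,"ay":0,"az":0,"dx":0,"dy":-39,"dz":0,"gripper":-1},{"ax":0,"ay":0,"az":0,"dx":0,"dy":-51,"dz":0,"gripper":-1},{"ax":0,"ay":0,"az":0,"dx":0,"dy":-62,"dz":0,"gripper":-1},{"ax":0,"ay":0,"az":0,"dx":0,"dy":-71,"dz":0,"gripper":-1},{"ax":0,"ay":0,"az":0,"dx":0,"dy":-75,"dz":0,"gripper":-1}]' 35
python3 -m crank '[{"ax":0,"ay":0,"az":0,"dx":0,"dy":-2,"dz":0,"gripper":-1},{"ax":0,"ay":0,"az":0,"dx":0,"dy":-4,"dz":0,"gripper":-1},{"ax":0,"ay":0,"az":0,"dx":0,"dy":-6,"dz":0,"gripper":-1},{"ax":0,"ay":0,"az":0,"dx":0,"dy":-8,"dz":0,"gripper":-1},{"ax":0,"ay":0,"az":0,"dx":0,"dy":-9,"dz":0,"gripper":-1},{"ax":0,"ay":0,"az":0,"dx":0,"dy":-10,"dz":0,"gripper":-1},{"ax":0,"ay":0,"az":0,"dx":0,"dy":-10,"dz":0,"gripper":-1},{"ax":0,"ay":0,"az":0,"dx":0,"dy":-10,"dz":0,"gripper":-1}]' 35
```

```text
clock: 6.95
position: [0.4893, 0.0692, 0.0609]
ee_rot: [0.728, 0.686, 0.0, -0.0]
ft_force: [3.6, 1.2, -1.6]
finger_gap: 0.0105
grip_force: 35.0
clock: 7.75
position: [0.4803, 0.0698, 0.0608]
ee_rot: [0.728, 0.686, 0.0, -0.0]
ft_force: [3.5, 2.7, 2.2]
finger_gap: 0.0112
grip_force: 35.0
```

```bash
python3 -m crank '[{"ax":0,"ay":0,"az":0,"dx":0,"dy":-1,"dz":0,"gripper":-1},{"ax":0,"ay":0,"az":0,"dx":0,"dy":-2,"dz":0,"gripper":-1},{"ax":0,"ay":0,"az":0,"dx":0,"dy":-3,"dz":0,"gripper":-1},{"ax":0,"ay":0,"az":0,"dx":0,"dy":-4,"dz":0,"gripper":-1},{"ax":0,"ay":0,"az":0,"dx":0,"dy":-5,"dz":0,"gripper":-1},{"ax":0,"ay":0,"az":0,"dx":0,"dy":-5,"dz":0,"gripper":-1},{"ax":0,"ay":0,"az":0,"dx":0,"dy":-5,"dz":0,"gripper":-1},{"ax":0,"ay":0,"az":0,"dx":0,"dy":-5,"dz":0,"gripper":-1}]'
```

```text
clock: 8.55
position: [0.4755, 0.0701, 0.0608]
ee_rot: [0.728, 0.686, 0.0, -0.0]
ft_force: [3.6, 3.9, 2.8]
finger_gap: 0.011
grip_force: 35.0
```

```bash
python3 -m crank '[{"ax":0,"ay":0,"az":0,"dx":0,"dy":-1,"dz":0,"gripper":-1},{"ax":0,"ay":0,"az":0,"dx":0,"dy":-2,"dz":0,"gripper":-1},{"ax":0,"ay":0,"az":0,"dx":0,"dy":-3,"dz":0,"gripper":-1},{"ax":0,"ay":0,"az":0,"dx":0,"dy":-3,"dz":0,"gripper":-1},{"ax":0,"ay":0,"az":0,"dx":0,"dy":-3,"dz":0,"gripper":-1},{"ax":0,"ay":0,"az":0,"dx":0,"dy":-3,"dz":0,"gripper":-1},{"ax":0,"ay":0,"az":0,"dx":0,"dy":-3,"dz":0,"gripper":-1},{"ax":0,"ay":0,"az":0,"dx":0,"dy":-3,"dz":0,"gripper":-1}]'
```

```text
clock: 9.35
position: [0.4725, 0.0702, 0.0608]
ee_rot: [0.728, 0.686, 0.0, -0.0]
ft_force: [3.2, 3.8, 2.4]
finger_gap: 0.011
grip_force: 35.0
```

```bash
python3 -m crank '[{"ax":0,"ay":0,"az":0,"dx":0,"dy":-1,"dz":0,"gripper":-1},{"ax":0,"ay":0,"az":0,"dx":0,"dy":-2,"dz":0,"gripper":-1},{"ax":0,"ay":0,"az":0,"dx":0,"dy":-3,"dz":0,"gripper":-1},{"ax":0,"ay":0,"az":0,"dx":0,"dy":-4,"dz":0,"gripper":-1},{"ax":0,"ay":0,"az":0,"dx":0,"dy":-4,"dz":0,"gripper":-1},{"ax":0,"ay":0,"az":0,"dx":0,"dy":-4,"dz":0,"gripper":-1},{"ax":0,"ay":0,"az":0,"dx":0,"dy":-4,"dz":0,"gripper":-1},{"ax":0,"ay":0,"az":0,"dx":0,"dy":-4,"dz":0,"gripper":-1}]'
```

```text
clock: 10.15
position: [0.4702, 0.0704, 0.0609]
ee_rot: [0.728, 0.686, 0.001, 0.001]
ft_force: [5.8, 3.9, 0.1]
finger_gap: 0.0112
grip_force: 35.0
```

```bash
python3 -m crank '[{"ax":0,"ay":0,"az":0,"dx":0,"dy":-1,"dz":0,"gripper":-1},{"ax":0,"ay":0,"az":0,"dx":0,"dy":-2,"dz":0,"gripper":-1},{"ax":0,"ay":0,"az":0,"dx":0,"dy":-3,"dz":0,"gripper":-1},{"ax":0,"ay":0,"az":0,"dx":0,"dy":-3,"dz":0,"gripper":-1},{"ax":0,"ay":0,"az":0,"dx":0,"dy":-3,"dz":0,"gripper":-1},{"ax":0,"ay":0,"az":0,"dx":0,"dy":-3,"dz":0,"gripper":-1},{"ax":0,"ay":0,"az":0,"dx":0,"dy":-3,"dz":0,"gripper":-1},{"ax":0,"ay":0,"az":0,"dx":0,"dy":-3,"dz":0,"gripper":-1}]'; python3 - <<'E'
from h import *
a=save("top","t4.png"); b=save("scene","s4.png")
c=np.hstack([cv2.resize(a[200:350,190:415],(400,267)),cv2.resize(b[130:310,220:420],(400,360))[:267]]) if 0 else np.hstack([cv2.resize(a[180:350,200:370],(400,400)),cv2.resize(b[150:320,210:380],(400,400))])
cv2.imwrite("pics/c4.png",c[:,:,::-1])
E
```

```text
clock: 10.95
position: [0.4704, 0.0703, 0.0613]
ee_rot: [0.728, 0.686, 0.003, 0.003]
ft_force: [10.5, 3.0, -2.6]
finger_gap: 0.011
grip_force: 35.0
```

View pics/c4.png

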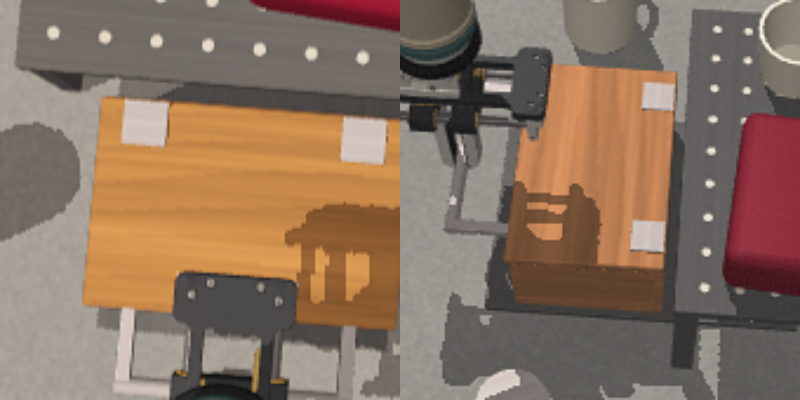

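The box is fully out. The pull force rose to 10 N while the motion stopped at x = 0.470, and the picture shows the hinges (crop left, at (145,122) and (362,140)) clear of the shelf edge with the lid flat. Next I'll raise the lid along its arc.

```bash
python3 -m crank '[{"ax":0,"ay":0,"az":0,"dx":0,"dy":0.5,"dz":-8.5,"gripper":-1},{"ax":0,"ay":0,"az":0,"dx":0,"dy":1.4,"dz":-17,"gripper":-1},{"ax":0,"ay":0,"az":0,"dx":0,"dy":2.6,"dz":-25.4,"gripper":-1},{"ax":0,"ay":0,"az":0,"dx":0,"dy":4.2,"dz":-33.8,"gripper":-1},{"ax":0,"ay":0,"az":0,"dx":0,"dy":6.2,"dz":-42,"gripper":-1},{"ax":0,"ay":0,"az":0,"dx":0,"dy":8.5,"dz":-50.2,"gripper":-1},{"ax":0,"ay":0,"az":0,"dx":0,"dy":11.2,"dz":-58.3,"gripper":-1},{"ax":0,"ay":0,"az":0,"dx":0,"dy":14.2,"dz":-66.3,"gripper":-1}]' 35
```

```text
clock: 11.85
position: [0.4851, 0.0694, 0.1269]
ee_rot: [0.728, 0.686, 0.004, 0.003]
ft_force: [15.3, 2.6, -10.4]
finger_gap: 0.0108
grip_force: 35.0
```

```bash
python3 -m crank '[{"ax":0,"ay":0,"az":0,"dx":0,"dy":3.6,"dz":-7.8,"gripper":-1},{"ax":0,"ay":0,"az":0,"dx":0,"dy":7.3,"dz":-15.5,"gripper":-1},{"ax":0,"ay":0,"az":0,"dx":0,"dy":11.4,"dz":-22.9,"gripper":-1},{"ax":0,"ay":0,"az":0,"dx":0,"dy":16,"dz":-30.3,"gripper":-1},{"ax":0,"ay":0,"az":0,"dx":0,"dy":20.8,"dz":-37.4,"gripper":-1},{"ax":0,"ay":0,"az":0,"dx":0,"dy":26,"dz":-44.3,"gripper":-1},{"ax":0,"ay":0,"az":0,"dx":0,"dy":31.5,"dz":-51,"gripper":-1},{"ax":0,"ay":0,"az":0,"dx":0,"dy":37.2,"dz":-57.4,"gripper":-1}]' 35
```

```text
clock: 12.65
position: [0.5183, 0.0672, 0.1817]
ee_rot: [0.728, 0.686, 0.0, 0.0]
ft_force: [10.3, 3.1, -13.8]
finger_gap: 0.0113
grip_force: 35.0
```

```bash
python3 -m crank '[{"ax":0,"ay":0,"az":0,"dx":0,"dy":6,"dz":-6.2,"gripper":-1},{"ax":0,"ay":0,"az":0,"dx":0,"dy":12.2,"dz":-12.1,"gripper":-1},{"ax":0,"ay":0,"az":0,"dx":0,"dy":18.6,"dz":-17.8,"gripper":-1},{"ax":0,"ay":0,"az":0,"dx":0,"dy":25.5,"dz":-23.2,"gripper":-1},{"ax":0,"ay":0,"az":0,"dx":0,"dy":32.4,"dz":-28.2,"gripper":-1},{"ax":0,"ay":0,"az":0,"dx":0,"dy":39.6,"dz":-33,"gripper":-1},{"ax":0,"ay":0,"az":0,"dx":0,"dy":47,"dz":-37.5,"gripper":-1},{"ax":0,"ay":0,"az":0,"dx":0,"dy":54.5,"dz":-41.7,"gripper":-1}]' 35
python3 -m crank '[{"ax":0,"ay":0,"az":0,"dx":0,"dy":0,"dz":0,"gripper":-1},{"ax":0,"ay":0,"az":0,"dx":0,"dy":0,"dz":0,"gripper":-1},{"ax":0,"ay":0,"az":0,"dx":0,"dy":0,"dz":0,"gripper":-1},{"ax":0,"ay":0,"az":0,"dx":0,"dy":0,"dz":0,"gripper":-1},{"ax":0,"ay":0,"az":0,"dx":0,"dy":0,"dz":0,"gripper":-1},{"ax":0,"ay":0,"az":0,"dx":0,"dy":0,"dz":0,"gripper":-1},{"ax":0,"ay":0,"az":0,"dx":0,"dy":0,"dz":0,"gripper":-1},{"ax":0,"ay":0,"az":0,"dx":0,"dy":0,"dz":0,"gripper":-1}]' 35
python3 - <<'E'
from h import *
s=r.read_state(); d=s["position"]-[.4703,.0703,.061]; x=np.hypot(d[0],d[1]); print(d,np.degrees(np.arctan2(.007+d[2],.195-x))-2.06, np.hypot(.007+d[2],.195-x))
a=save("top","t5.png"); b=save("scene","s5.png")
c=np.hstack([cv2.resize(a[100:350,150:400],(400,400)),cv2.resize(b[130:380,200:450],(400,400))])
cv2.imwrite("pics/c5.png",c[:,:,::-1])
E
```

```text
clock: 13.45
position: [0.5703, 0.0639, 0.2256]
ee_rot: [0.728, 0.686, -0.001, -0.001]
ft_force: [1.6, 2.2, -8.4]
finger_gap: 0.0107
grip_force: 35.0
clock: 14.25
position: [0.571, 0.064, 0.2261]
ee_rot: [0.728, 0.686, -0.0, 0.0]
ft_force: [2.3, 0.6, -7.8]
finger_gap: 0.0111
grip_force: 35.0
[ 0.10070411 -0.0063403   0.16505933] 59.26645707114599 0.19610854953433302
```

View pics/c5.png

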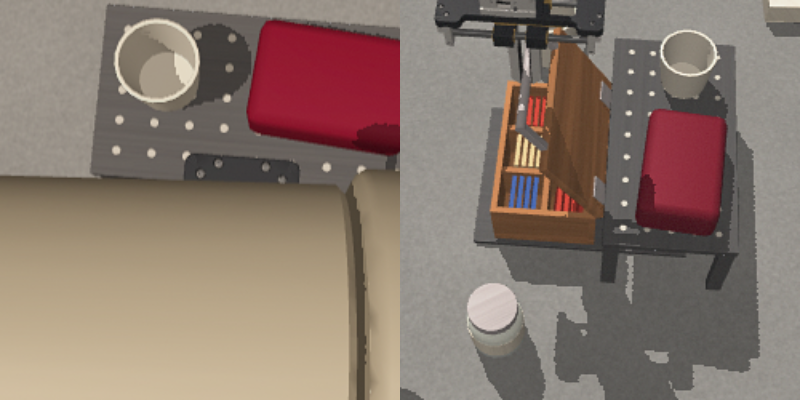

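The picture shows the lid raised and held by the bar at about 59°, the box fully out, and the cup, tissues and jar where they were. The measured radius of 196 mm fits the hinge geometry. I'm handing it in.

```bash
python3 -c "
from workcell import r
print(r.sign_off())"
```

```text
the job is handed in; nothing more can be done
None
```

I pulled the tea box out to its end stop, raised the lid to about 59° by its bar and handed the job in with the gripper still holding it there; the cup, tissues and jar look undisturbed, but the mug wasn't in the last picture.

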